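# Load a carving pallet into its cradle and lock it with the captive draw screw

## Task

Pick up the pallet with the carved brick, lay it down flat in the open front end of the wooden cradle and let go; then take it by its blue upright grip and slide it fully home against the stop under the bridge. Then lock it in: pull the red captive screw up against its spring until its thread catches, and drive it anticlockwise (seen from above) as far as it goes, so that it stays up when released. Leave the other things on the bench where they are.

Things in the scene. Friction and masses are not known exactly. Their poses are not given: they have to be found in the camera images.
- pallet: Loose light-wood plate 170 x 60 x 12 mm (x, y, z), about 0.45 kg, with a grey carved brick fixed on it: 105 long x 56 wide (y), 12 to 46 mm high (relief to 53), x from -27 to +78 mm. Centre of mass near x = +17 mm. Blue upright grip at the tail (-x). Origin: centre of the plate's underside; +x is the nose that goes in first, z up.
- pallet_grip (a point): Point in the pallet's blue upright grip, 66 mm behind the pallet's origin and 44 mm above its underside; axes as the pallet's. The grip is 24 mm (x) by 30 mm (y), from 12 to 58 mm high. It is for sliding: lifted by it alone, the pallet would droop.
- cradle: Fixed wooden cradle. Origin: on the bench, under where the pallet's origin comes when fully home; x is the direction in which the pallet slides in, z up. Deck top at z = 24 mm, 128 mm wide, x from -225 to +100 mm. Rails 10 mm high, 65 mm apart, from x = -30 mm, flared from -55 mm, guide the plate; end stop face at x = +85 mm.
- mouth (a point): Middle of the cradle's open, flat front end, on the deck (24 mm above the bench), 130 mm before the cradle's origin; axes as the cradle's. A pallet laid with its origin here, aligned with x, lies clear of the rails and the bridge.
- bridge (a point): Centre of the top of the light-wood bridge over the cradle's inner end: 115 mm (x) by 128 mm, top 100 mm and underside 86 mm above the bench, opening 98 mm wide; it covers cradle x from -31 to +83 mm. The brick goes under it, the blue grip stays outside, in front.
- stop_bar (a point): Top of the red stop bar, 22.5 mm above the bench at rest, hidden in a black slot in the deck (11 x 36 mm, cradle x from -100 to -89 mm). It rises with the screw behind the tail of a pallet that is home; under one that is not home it jams.
- wing (a point): Centre of the captive screw's red wing: upright bar 64 mm long (its x), 14 mm thick (its y: pinch here), 32 mm high, centre 74 mm above the bench at rest. It turns about the vertical axis through this point, at cradle x = -94.5, y = +115 mm. At screw_turn 0 its x points -0.6 rad from the cradle's x. Brass ramps below reach 44 mm above the bench.
- screw_lift (a joint): Screw's height above rest, m, 0 to 0.022. A spring pulls it down (5.5 N with its weight at rest, 10 N at 0.017). At rest a cross pin in a slot stops it turning; above 0.012 (0.015 is safe) it can turn onto the thread, which climbs 2.1 mm per rad: about 0.0135 after 1.2 rad, 0.016 fully driven. It holds when let go beyond 0.5 rad.
- screw_turn (a joint): Turn of the screw, rad, growing anticlockwise seen from above; -0.05 to 0.05 at the start, hard stop at 2.3. Takes more than one grasp for most wrists: let go on the thread and grasp again. Drag about 0.1 N m.
- chisel: Bystander: wooden-handled chisel, 200 mm, lying; leave alone.
- dust_brush: Bystander: brush with wooden handle, 190 mm, lying; leave alone.
- mallet: Bystander: hammer, 240 mm, lying; leave alone.
- mug: Bystander: blue mug, 76 mm wide, 90 mm high; leave alone.
- spare_brick: Bystander: plain grey brick 150 x 70 x 40 mm; leave alone.
- glue_jar: Bystander: jar with yellow cap, 64 mm wide, 85 mm high; leave alone.
- rosette: Bystander: round carved clay rosette, 90 mm wide, 26 mm high; leave alone.
There are look-alikes about, which are no part of the job. Leave any pink look-alike of the pallet alone.

How it is judged:
By the outcome, as a careful person would: the job done as asked, in the order asked, and still so for the second after the job is handed in, with the robot touching nothing.
It also fails if it takes over 72 s, if anything falls off the work surface, if the arm or the gripper's body presses on something with over 40 N, if the wrist force passes 120 N, or if a joint passes its speed limit or range.

## Robot

A 6-joint arm with a two-finger parallel gripper is mounted at the origin on the work surface. World frame = base frame: x ahead of the robot, y to its left, z up, the work surface at z = 0. Lengths are in m, angles in degrees, forces in N, time in s.
With the tool pointing down it reaches from about 0.25 to 0.775 m from the base axis. Payload 8.9 kg.
Tool frame: the origin (TCP) lies at the centre of the arm's flange, where the gripper is bolted on; the fingertips stand 173 mm ahead of it and the grasp point (between the pads) lies 155 mm ahead of it; z points along the fingers, y is the line along which they close (so a half turn about z gives the same grasp; the last joint's range is limited). The gripper opens to 85 mm and grips with 20 to 120 N. Pads are 22 mm wide; open, the fingers measure 114 mm over their backs; the gripper's body (76 mm by 85 mm) begins 54 mm behind the grasp point. The pads swing forward as they close: fully open they stand 13 mm farther back than shut.
Start: joints at [-71.35, 16.656, -8.789, 64.555, 0, 82.019], TCP at [0.235, -0.469, 0.405] pointing down, gripper open.
Joint ranges: [-144.48, 144.48], [-52.06, 99.96], [-74.48, 78.29], [-112.23, 115.85], [-86.99, 84.42], [-180, 180]. Speed limits (degrees/s): [127.2, 127.2, 159.86, 180, 180, 180].

## Interface

Orientations are given as a 3x3 rotation matrix whose columns are the frame's x, y, z axes.
In Python, from bench import manip, cams, order gives the robot as it stands.
- The arm moves only by the tool servo_tool, never from a script. Its argument "commands" is a list of rows, each a list of 2 entries, a list of its own where there are three numbers: the shift along the tool's x, y, z in units of 30 mm (1.0 is 30 mm), then the turn, a rotation vector about the tool's x, y, z in units of 8 degrees (1.0 is 8 degrees). In form: [[[tx, ty, tz], [rx, ry, rz]], ...]. A call has exactly 5 rows; each row shifts and turns the commanded pose from where the row before left it, along the tool's axes as they then stand; what a row does not reach is not made up. A row lasts 1/10 s, in which the tool goes at most 50 mm and 8.59 degrees, less where a joint would pass 70% of its speed; a pose out of reach is approached as far as the arm can. A call is refused whole if a number of a shift passes 1 or a number of a turn 1, either way. A call with a gripper value outside its range is refused whole. "gripper" is the opening, from 0 (shut) to 1 (fully open), set as the call begins (left out, the last holds). The fingers move at their own pace and stop on an object; "newtons" is the grip in N (left out, the last holds). Time passes only in rows, so rows that do not move let the fingers close, or fill a call up. It gives the time, the measured TCP pose, the force, the opening and the grip force at its end, in the units of the state.
- manip.sense(): the state, without advancing time (a new reading comes with each control period).
- cams.read_camera(name): name is "side" or "top"; returns a dict with "pixels" (400x640x3 uint8, red, green, blue), "K" (3x3 intrinsics, pixels), "world_from_camera" (4x4, takes a point from camera to world coordinates). Camera axes: x right, y up, looking along -z (the intrinsics and any distortion apply to the point x, -y, -z); pixel columns grow to the right and rows downward; lengths in m; the calibration is good to about 2 mm. A picture is of the moment at which its call begins. There is no depth.
- order.close_job(): hands the job in; it is judged then, once.
The state is a dict: "time": time; "joints": joint angles; "qd": joint speeds; "tau": joint torques, N m; "ee_pos": TCP position; "orientation": TCP orientation; "wrist_force": force on the tool from outside, world axes, zero at the start; "wrist_torque": the same for the moment, N m; "grip_width": opening from 0.0 (shut) to 1.0 (fully open); "gripper_force": force on a finger pad.
Only numpy, scipy, OpenCV 4.12 (cv2) and the standard library are available. Lean on these libraries where they do the work, as an engineer would, in place of code of your own. Each camera call takes 0.05 s, during which the arm holds its last target. There are 200 camera calls.

## Working session

There is one attempt and no reset: what is moved stays moved. The work goes in short steps, Python scripts to look and compute and a tool call to move; the robot and the scene stay as the last step left them, time stands still between calls to the robot, and variables do not carry over. Pictures are saved under pics/ and viewed, at most 10 in all, crops included, and the job is handed in when it is done.

Besides the shell and the picture viewer there is one more tool, called after ">>>" as name(argument=value, ...) on one line, values as JSON. servo_tool: Moves the arm, as the interface text tells. Its arguments: {"type":"object","properties":{"commands":{"type":"array"},"gripper":{"type":"number"},"newtons":{"type":"number"}},"required":["commands"]}

```bash
mkdir -p pics; ls; cat > h.py <<'E'
import numpy as np, cv2
from bench import manip, cams, order
def shot(n,f=None):
    d=cams.read_camera(n); p=np.array(d["pixels"]); 
    if f: cv2.imwrite(f,p[:,:,::-1])
    return p,np.array(d["K"]),np.array(d["world_from_camera"]),d
def ray(K,T,uv):
    c=np.linalg.inv(K)@np.array([uv[0],uv[1],1.]); v=T[:3,:3]@np.array([c[0],-c[1],-c[2]]); return T[:3,3],v/np.linalg.norm(v)
def onz(K,T,uv,z):
    o,v=ray(K,T,uv); return o+v*(z-o[2])/v[2]
def tri(a,b):
    (o1,v1),(o2,v2)=a,b
    s=np.linalg.lstsq(np.c_[v1,-v2],o2-o1,rcond=None)[0]
    p,q=o1+s[0]*v1,o2+s[1]*v2; return (p+q)/2,np.linalg.norm(p-q)
def proj(K,T,P):
    c=T[:3,:3].T@(np.array(P)-T[:3,3]); q=K@np.array([c[0],-c[1],-c[2]]); return q[:2]/q[2]
E
python3 - <<'E'
from h import *
for n in("top","side"):
    p,K,T,d=shot(n,f"pics/{n}0.png"); print(n,K.round(1).tolist(),T.round(3).tolist(),[k for k in d])
print(manip.sense())
E
```

```text
pics
top [[372.6, 0.0, 320.3], [0.0, 372.6, 190.8], [0.0, 0.0, 1.0]] [[0.002, 0.994, -0.106, 0.386], [-1.0, -0.001, -0.027, -0.022], [-0.027, 0.106, 0.994, 1.051], [0.0, 0.0, 0.0, 1.0]] ['pixels', 'K', 'world_from_camera']
side [[467.9, 0.0, 319.8], [0.0, 467.9, 197.5], [0.0, 0.0, 1.0]] [[-0.988, 0.089, -0.124, 0.322], [-0.153, -0.53, 0.834, 1.162], [0.009, 0.843, 0.537, 0.835], [0.0, 0.0, 0.0, 1.0]] ['pixels', 'K', 'world_from_camera']
{'time': 0.1, 'joints': array([-7.13517859e+01,  1.66858817e+01, -8.82652982e+00,  6.45566335e+01,
       -1.01818853e-03,  8.20187596e+01]), 'qd': array([ 0.07971877, -0.11068947,  0.11678272, -0.00923998,  0.0724704 ,
        0.06526071]), 'tau': array([ 1.60777858e-03, -5.37975955e+01,  3.31919575e+01,  9.25272529e-03,
       -2.40147174e-04, -1.04485824e-05]), 'ee_pos': array([ 0.23525201, -0.46911875,  0.40418938]), 'orientation': array([[ 8.93923961e-01,  4.48218464e-01, -4.02164240e-04],
       [ 4.48218619e-01, -8.93923251e-01,  1.13611286e-03],
       [ 1.49722795e-04, -1.19585601e-03, -9.99999274e-01]]), 'wrist_force': array([-0.84116003, -0.04146616, -1.05804862]), 'wrist_torque': array([-0.00248714, -0.00231118, -0.04291289]), 'gripper_force': 0.0, 'grip_width': 1.0012110182479343}
```

View pics/top0.png

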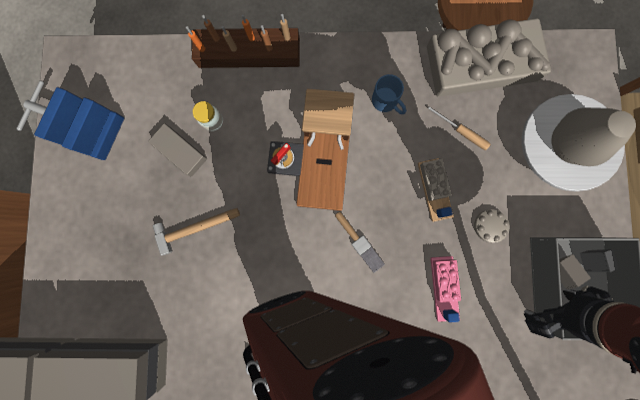

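View pics/side0.png

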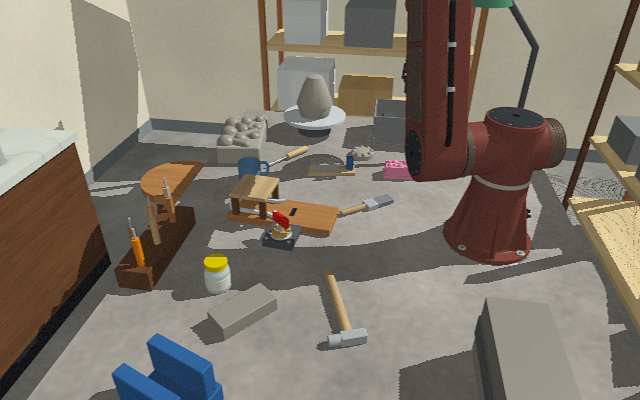

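The top view shows the pallet candidates: grey brick with blue grip at (435,188), grip (444,212), and a pink look-alike at (447,288). The blue mug (388,93) and spare brick (177,146) are clearly different. By the description I choose the grey/wood one at (435,188). The cradle is at (325,150), bridge (328,113), wing (281,155), slot (323,161). A crop will check this.

```bash
python3 - <<'E'
from h import *
t=cv2.imread("pics/top0.png"); s=cv2.imread("pics/side0.png")
a=cv2.resize(t[80:230,255:475],None,fx=3.6,fy=3.6,interpolation=cv2.INTER_CUBIC)
cv2.imwrite("pics/c1.png",a)
b=cv2.resize(s[135:255,215:415],None,fx=4,fy=4,interpolation=cv2.INTER_CUBIC)
cv2.imwrite("pics/c2.png",b)
for n,im in(("top",t),("side",s)):
    h=cv2.cvtColor(im,cv2.COLOR_BGR2HSV)
    for nm,lo,hi in(("blue",(100,110,30),(130,255,255)),("red",(0,190,120),(6,255,255)),("red2",(174,190,90),(180,255,255))):
        m=cv2.inRange(h,lo,hi); k,_,st,c=cv2.connectedComponentsWithStats(m)
        print(n,nm,[(st[i].tolist(),c[i].round(1).tolist()) for i in range(1,k) if st[i][4]>12])
E
```

```text
top blue [([372, 75, 34, 39, 718], [387.6, 94.7]), ([35, 88, 89, 72, 3837], [79.0, 124.2]), ([437, 207, 15, 10, 110], [444.1, 211.8]), ([443, 310, 16, 12, 151], [450.8, 315.7])]
top red [([276, 145, 14, 17, 93], [281.7, 152.4])]
top red2 []
side blue [([238, 157, 31, 22, 389], [250.5, 166.0]), ([347, 156, 7, 14, 85], [349.5, 162.5]), ([112, 333, 112, 67, 4504], [168.9, 375.4])]
side red [([273, 212, 16, 17, 103], [280.8, 218.9])]
side red2 []
```

View pics/c1.png

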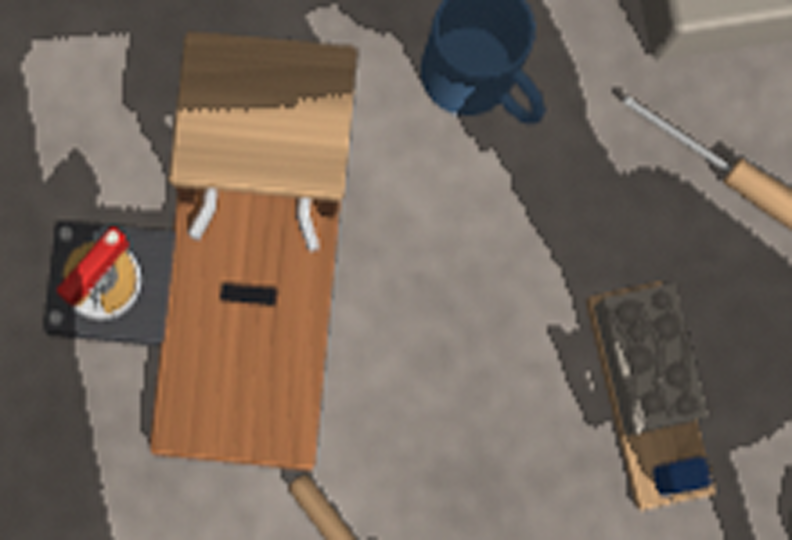

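View pics/c2.png

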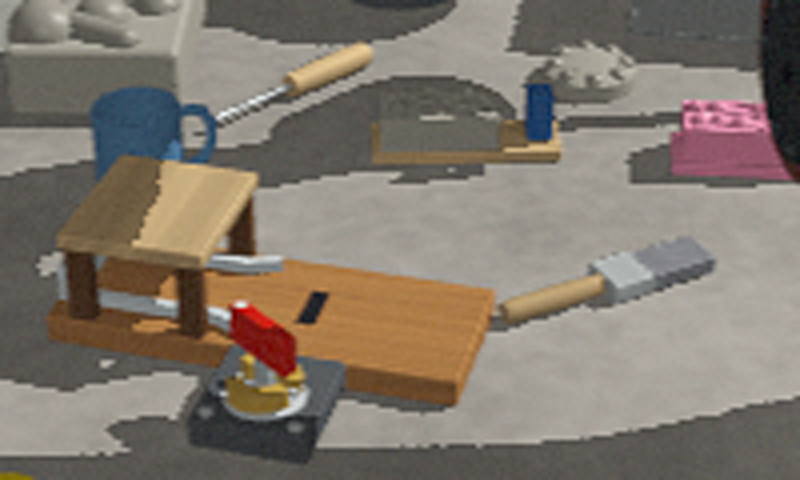

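The crops confirm it: a wood plate with a carved grey brick (c1 around (650,360)) and blue grip (682,475), nose pointing away from the robot. The cradle's open front faces the robot (c1 (152,452)–(313,468)), the slot is at (248,294), and the red wing at (93,266). The brush handle lies close to the deck's front right corner.

```bash
cat >> h.py <<'E'
A=lambda x,y:(255+x/3.6-.36,80+y/3.6-.36)
B=lambda x,y:(215+x/4-.37,135+y/4-.37)
E
python3 - <<'E'
from h import *
_,K1,T1,_=shot("top");_,K2,T2,_=shot("side")
def t(nm,a,b):
    p,e=tri(ray(K1,T1,a),ray(K2,T2,b)); print(nm,(p*1000).round(1),"err",round(e*1000,1)); return p
br=[t("br",A(*a),B(*b)) for a,b in(((187,35),(58,246)),((357,47),(122,157)),((343,197),(257,177)),((172,185),(200,262)))]
print("bridge c",(np.mean(br,0)*1000).round(1))
f=br[0]+br[1]-br[2]-br[3]; print("yaw bridge",np.degrees(np.arctan2(f[1],f[0])), np.linalg.norm(br[0]-br[3]),np.linalg.norm(br[0]-br[1]))
d1=t("deckL",A(152,452),B(457,386));d2=t("deckR",A(313,468),B(493,292)); v=d1-d2;print("yaw deck front",np.degrees(np.arctan2(-v[0],v[1])),np.linalg.norm(v))
t("slot",A(248,294),B(312,308))
t("wing",(281.7,152.4),(280.8,218.9)); 
t("wing",A(93,266),B(264,338))
t("wing hi-end",A(118,232),B(240,303))
t("grip",(444.1,211.8),(349.5,162.5))
for z in(0,.012): 
  q=[onz(K1,T1,A(*a),z) for a in((640,508),(713,492),(592,298))];print(z,(np.array(q)*1000).round(1).tolist())
  q=[onz(K2,T2,B(*a),z) for a in((373,160),(560,160),(373,150),(560,150),(562,150))];print("s",z,(np.array(q)*1000).round(1).tolist())
for z in(.046,.058):print(z,[(onz(K1,T1,A(*a),z)*1000).round(1).tolist() for a in((605,300),(677,285),(705,415),(640,432),(712,490),(707,460),(656,493))])
h=cv2.cvtColor(cv2.imread("pics/top0.png"),cv2.COLOR_BGR2HSV);m=cv2.inRange(h,(0,190,120),(6,255,255))
c=max(cv2.findContours(m,0,2)[0],key=cv2.contourArea);print(cv2.minAreaRect(c))
h=cv2.cvtColor(cv2.imread("pics/top0.png"),cv2.COLOR_BGR2HSV);m=cv2.inRange(h,(100,110,30),(130,255,255))
for c in cv2.findContours(m,0,2)[0]:
  if 50<cv2.contourArea(c)<120: print(cv2.minAreaRect(c), c[:,0].tolist())
E
```

```text
br [762.   41.2  88.8] err 0.8
br [749.4 -84.5  95.4] err 0.5
br [637.  -73.5  94.3] err 0.4
br [648.9  51.6  92.7] err 3.2
bridge c [699.3 -16.3  92.8]
yaw bridge -5.389089279311736 0.1137071710219094 0.1265173367950135
deckL [456.7  71.1  18.6] err 0.7
deckR [444.9 -53.   20.4] err 1.8
yaw deck front -5.462335083602371 0.12469204220018996
slot [579.5  -3.1  23.7] err 0.9
wing [592.3 107.9  72.6] err 4.2
wing [590.5 111.1  73.8] err 1.2
wing hi-end [612.4  91.1  87.9] err 2.1
grip [ 437.5 -329.4   34.9] err 0.1
0 [[414.2, -306.8, 0.0], [426.6, -363.3, 0.0], [579.4, -274.1, 0.0]]
s 0 [[581.0, -277.7, 0.0], [415.2, -305.9, 0.0], [584.2, -295.7, 0.0], [416.8, -324.2, 0.0], [415.0, -324.5, 0.0]]
0.012 [[413.9, -303.6, 12.0], [426.2, -359.4, 12.0], [577.2, -271.3, 12.0]]
s 0.012 [[577.3, -257.0, 12.0], [413.8, -284.8, 12.0], [580.4, -274.7, 12.0], [415.5, -302.8, 12.0], [413.7, -303.1, 12.0]]
0.046 [[569.4, -272.8, 46.0], [580.7, -327.0, 46.0], [482.2, -344.5, 46.0], [469.5, -296.1, 46.0], [426.4, -347.7, 46.0], [448.6, -344.8, 46.0], [424.1, -306.5, 46.0]]
0.058 [[567.2, -269.8, 58.0], [578.4, -323.4, 58.0], [481.1, -340.7, 58.0], [468.5, -292.8, 58.0], [425.9, -343.9, 58.0], [447.9, -341.0, 58.0], [423.6, -303.1, 58.0]]
((281.7235107421875, 151.9058837890625), (6.6163787841796875, 18.65601921081543), 40.60129928588867)
((444.05767822265625, 211.78848266601562), (7.844645023345947, 14.31647777557373), 78.69007110595703) [[448, 207], [447, 208], [443, 208], [442, 209], [441, 209], [440, 210], [437, 210], [437, 213], [438, 214], [438, 216], [443, 216], [444, 215], [448, 215], [449, 214], [451, 214], [451, 213], [450, 212], [451, 211], [451, 210], [450, 209], [450, 208], [449, 207]]
```

Pallet centre ≈ (503, -320) mm, yaw 11° (length 168 measured, grip where expected). Cradle origin ≈ (673.8, -12.4), yaw -5.4°: the bridge, slot, deck and wing all agree within 1–2 mm. Moving over the brick's centre of mass at (520, -316), with the tool yaw going to 191°.

>>> servo_tool(commands=[[[0.72, -0.02, 0], [0, 0, 0]], [[0.72, -0.02, 0], [0, 0, 0]], [[0.72, -0.02, 0], [0, 0, 0]], [[0.72, -0.02, 0], [0, 0, 0]], [[0.72, -0.02, 0], [0, 0, 0]]], gripper=1, newtons=60)

```text
time: 0.7
ee_pos: [0.3312, -0.4177, 0.4046]
orientation: [[0.894, 0.448, -0.0], [0.448, -0.894, 0.0], [-0.0, -0.0, -1.0]]
wrist_force: [0.3, 0.2, 0.1]
grip_width: 0.997
gripper_force: 0.0
```

>>> servo_tool(commands=[[[0.72, -0.02, 0], [0, 0, 0]], [[0.72, -0.02, 0], [0, 0, 0]], [[0.72, -0.02, 0], [0, 0, 0]], [[0.72, -0.02, 0], [0, 0, 0]], [[0.72, -0.02, 0], [0, 0, 0]]])

```text
time: 1.2
ee_pos: [0.4264, -0.3666, 0.4045]
orientation: [[0.894, 0.448, -0.0], [0.448, -0.894, 0.0], [-0.0, -0.0, -1.0]]
wrist_force: [0.1, -0.7, 1.0]
grip_width: 1.003
gripper_force: 0.0
```

>>> servo_tool(commands=[[[0.72, -0.02, 0], [0, 0, 0]], [[0.72, -0.02, 0], [0, 0, 0]], [[0.72, -0.02, 0], [0, 0, 0]], [[0.72, -0.02, 0], [0, 0, 0]], [[0.72, -0.02, 0], [0, 0, 0]]])

```text
time: 1.7
ee_pos: [0.5217, -0.3155, 0.4045]
orientation: [[0.894, 0.448, -0.0], [0.448, -0.894, 0.0], [-0.0, -0.0, -1.0]]
wrist_force: [-0.7, -0.6, -0.0]
grip_width: 1.0
gripper_force: 0.0
```

>>> servo_tool(commands=[[[0, 0, 0], [0, 0, -1]], [[0, 0, 0], [0, 0, -1]], [[0, 0, 0], [0, 0, -1]], [[0, 0, 0], [0, 0, -1]], [[0, 0, 0], [0, 0, -1]]])

```text
time: 2.2
ee_pos: [0.5209, -0.316, 0.4044]
orientation: [[0.391, 0.92, -0.0], [0.92, -0.391, 0.0], [0.0, -0.001, -1.0]]
wrist_force: [-0.0, 0.5, 0.3]
grip_width: 0.997
gripper_force: 0.0
```

>>> servo_tool(commands=[[[0, 0, 0], [0, 0, -1]], [[0, 0, 0], [0, 0, -1]], [[0, 0, 0], [0, 0, -1]], [[0, 0, 0], [0, 0, -1]], [[0, 0, 0], [0, 0, -1]]])

```text
time: 2.7
ee_pos: [0.5209, -0.316, 0.4044]
orientation: [[-0.292, 0.957, -0.0], [0.957, 0.292, 0.0], [0.0, -0.0, -1.0]]
wrist_force: [-0.2, 0.1, -0.4]
grip_width: 0.994
gripper_force: 0.0
```

>>> servo_tool(commands=[[[0, 0, 0], [0, 0, -1]], [[0, 0, 0], [0, 0, -1]], [[0, 0, 0], [0, 0, -1]], [[0, 0, 0], [0, 0, -1]], [[0, 0, 0], [0, 0, -1]]])

```text
time: 3.2
ee_pos: [0.5209, -0.316, 0.4044]
orientation: [[-0.838, 0.545, -0.0], [0.545, 0.838, 0.0], [0.001, 0.0, -1.0]]
wrist_force: [0.9, 0.6, -0.0]
grip_width: 1.003
gripper_force: 0.0
```

>>> servo_tool(commands=[[[0, 0, 0], [0, 0, -1]], [[0, 0, 0], [0, 0, -1]], [[0, 0, 0], [0, 0, -1]], [[0, 0, 0], [0, 0, -1]], [[0, 0, 0], [0, 0, -1]]])

```text
time: 3.7
ee_pos: [0.5209, -0.316, 0.4045]
orientation: [[-0.993, -0.121, -0.0], [-0.121, 0.993, 0.0], [0.0, 0.0, -1.0]]
wrist_force: [-0.1, 1.0, 0.0]
grip_width: 0.996
gripper_force: 0.0
```

>>> servo_tool(commands=[[[0, 0, 0.8], [0, 0, -0.5]], [[0, 0, 0.8], [0, 0, 0]], [[0, 0, 0.8], [0, 0, 0]], [[0, 0, 0.8], [0, 0, 0]], [[0, 0, 0.8], [0, 0, 0]]])

```text
time: 4.2
ee_pos: [0.5208, -0.3159, 0.2836]
orientation: [[-0.983, -0.184, -0.0], [-0.184, 0.983, 0.0], [0.0, 0.0, -1.0]]
wrist_force: [0.2, -1.6, 0.1]
grip_width: 1.002
gripper_force: 0.0
```

```bash
python3 - <<'E'
from h import *
p,_,_,_=shot("side"); a=cv2.resize(p[60:200,270:430,::-1],None,fx=4,fy=4,interpolation=cv2.INTER_CUBIC); cv2.imwrite("pics/s1.png",a); print(manip.sense()["joints"].round(1))
E
```

```text
[-38.1  30.9  -6.3  53.1  -0.  -48.7]
```

View pics/s1.png

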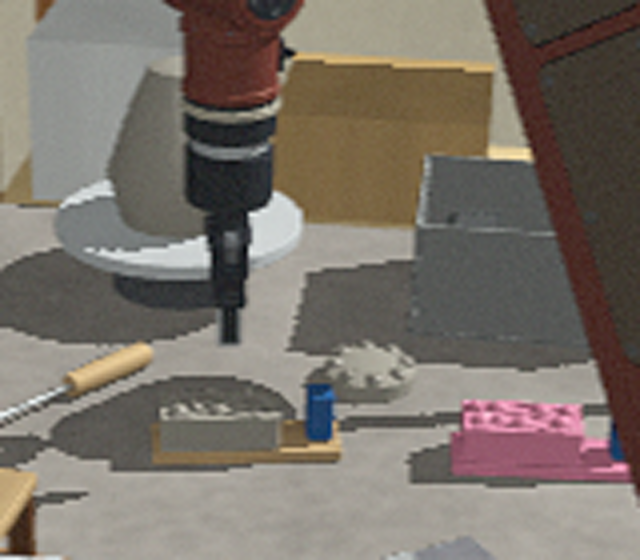

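The picture shows the fingers (230,330) straight above the middle of the brick (160–280, 430). Going down and gripping.

>>> servo_tool(commands=[[[0, 0, 0.64], [0, 0, 0]], [[0, 0, 0.64], [0, 0, 0]], [[0, 0, 0.64], [0, 0, 0]], [[0, 0, 0.64], [0, 0, 0]], [[0, 0, 0.6], [0, 0, 0]]])

```text
time: 4.75
ee_pos: [0.521, -0.3161, 0.1896]
orientation: [[-0.983, -0.184, -0.0], [-0.184, 0.983, 0.0], [0.0, 0.0, -1.0]]
wrist_force: [-0.2, -0.6, 0.3]
grip_width: 1.002
gripper_force: 0.0
```

>>> servo_tool(commands=[[[0, 0, 0], [0, 0, 0]], [[0, 0, 0], [0, 0, 0]], [[0, 0, 0], [0, 0, 0]], [[0, 0, 0], [0, 0, 0]], [[0, 0, 0], [0, 0, 0]]], gripper=0, newtons=60)

```text
time: 5.25
ee_pos: [0.5213, -0.3163, 0.191]
orientation: [[-0.983, -0.184, 0.001], [-0.184, 0.983, -0.001], [-0.001, -0.001, -1.0]]
wrist_force: [-1.3, 0.2, 5.6]
grip_width: 0.643
gripper_force: 66.2
```

>>> servo_tool(commands=[[[0, 0, 0], [0, 0, 0]], [[0, 0, 0], [0, 0, 0]], [[0, 0, 0], [0, 0, 0]], [[0, 0, 0], [0, 0, 0]], [[0, 0, 0], [0, 0, 0]]])

```text
time: 5.75
ee_pos: [0.5213, -0.3163, 0.191]
orientation: [[-0.983, -0.184, 0.001], [-0.184, 0.983, -0.001], [-0.001, -0.001, -1.0]]
wrist_force: [-1.6, 0.7, 6.6]
grip_width: 0.644
gripper_force: 66.4
```

>>> servo_tool(commands=[[[0, 0, -0.5], [0, 0, 0]], [[0, 0, -0.9], [0, 0, 0]], [[0, 0, -1], [0, 0, 0]], [[0, 0, -1], [0, 0, 0]], [[0, 0, -0.6], [0, 0, 0]]])

```text
time: 6.25
ee_pos: [0.5212, -0.3163, 0.3122]
orientation: [[-0.983, -0.184, 0.002], [-0.184, 0.983, -0.001], [-0.001, -0.002, -1.0]]
wrist_force: [0.6, 0.2, -3.4]
grip_width: 0.648
gripper_force: 65.3
```

>>> servo_tool(commands=[[[-0.1, 0.3, 0], [0, 0, 0]], [[-0.22, 0.67, 0], [0, 0, 0.2]], [[-0.22, 0.67, 0], [0, 0, 0.2]], [[-0.22, 0.67, 0], [0, 0, 0.2]], [[-0.22, 0.67, 0], [0, 0, 0.2]]])

```text
time: 6.75
ee_pos: [0.5363, -0.2216, 0.3082]
orientation: [[-0.997, -0.073, -0.002], [-0.073, 0.997, 0.001], [0.002, 0.002, -1.0]]
wrist_force: [0.1, -0.6, -4.6]
grip_width: 0.645
gripper_force: 65.1
```

>>> servo_tool(commands=[[[-0.22, 0.67, 0], [0, 0, 0.2]], [[-0.22, 0.67, 0], [0, 0, 0.2]], [[-0.22, 0.67, 0], [0, 0, 0.2]], [[-0.22, 0.67, 0], [0, 0, 0.2]], [[-0.22, 0.67, 0], [0, 0, 0.2]]])

```text
time: 7.25
ee_pos: [0.5675, -0.1207, 0.3082]
orientation: [[-0.998, 0.067, -0.002], [0.067, 0.998, 0.001], [0.002, 0.001, -1.0]]
wrist_force: [-0.2, -0.3, -4.8]
grip_width: 0.649
gripper_force: 65.1
```

>>> servo_tool(commands=[[[-0.22, 0.67, 0], [0, 0, 0.2]], [[-0.22, 0.67, 0], [0, 0, 0]], [[-0.22, 0.67, 0], [0, 0, 0]], [[-0.22, 0.67, 0], [0, 0, 0]], [[-0.1, 0.3, 0], [0, 0, 0]]])

```text
time: 7.75
ee_pos: [0.6048, -0.0337, 0.3083]
orientation: [[-0.996, 0.092, -0.002], [0.092, 0.996, 0.001], [0.002, 0.001, -1.0]]
wrist_force: [0.2, -0.8, -4.3]
grip_width: 0.641
gripper_force: 65.1
```

>>> servo_tool(commands=[[[0.4, 0.3, 0], [0, 0, 0]], [[0.5, 0.3, 0], [0, 0, 0]], [[0.4, 0.2, 0], [0, 0, 0]], [[0.2, 0.13, 0], [0, 0, 0]], [[0, 0, 0], [0, 0, 0]]])

```text
time: 8.25
ee_pos: [0.5621, -0.0034, 0.3094]
orientation: [[-0.996, 0.093, -0.001], [0.093, 0.996, 0.0], [0.001, 0.0, -1.0]]
wrist_force: [0.1, -0.6, -4.6]
grip_width: 0.642
gripper_force: 65.1
```

```bash
python3 - <<'E'
from h import *
p1,K1,T1,_=shot("top","pics/t2.png");p2,K2,T2,_=shot("side","pics/s2.png")
for p in(p1,p2):
    m=cv2.inRange(cv2.cvtColor(p,cv2.COLOR_RGB2HSV),(100,110,30),(130,255,255)); k,_,st,c=cv2.connectedComponentsWithStats(m)
    print([(st[i].tolist(),c[i].round(1).tolist()) for i in range(1,k) if st[i][4]>12])
s=manip.sense();print(s["ee_pos"],s["joints"].round(1))
a=cv2.resize(p2[110:260,200:400,::-1],None,fx=4,fy=4,interpolation=cv2.INTER_CUBIC); cv2.imwrite("pics/s2c.png",a)
E
```

```text
[([372, 75, 34, 39, 655], [387.3, 94.7]), ([35, 88, 89, 72, 3834], [79.0, 124.2]), ([443, 310, 16, 12, 150], [450.9, 315.7])]
[([238, 157, 31, 22, 389], [250.3, 165.9]), ([423, 161, 7, 14, 91], [425.8, 167.2]), ([321, 170, 10, 18, 145], [325.4, 178.6]), ([112, 333, 112, 67, 4515], [168.9, 375.3])]
[ 0.56315735 -0.00411994  0.30977654] [ -7.9  24.7 -11.8  53.5  -0.   -2.5]
```

View pics/s2c.png

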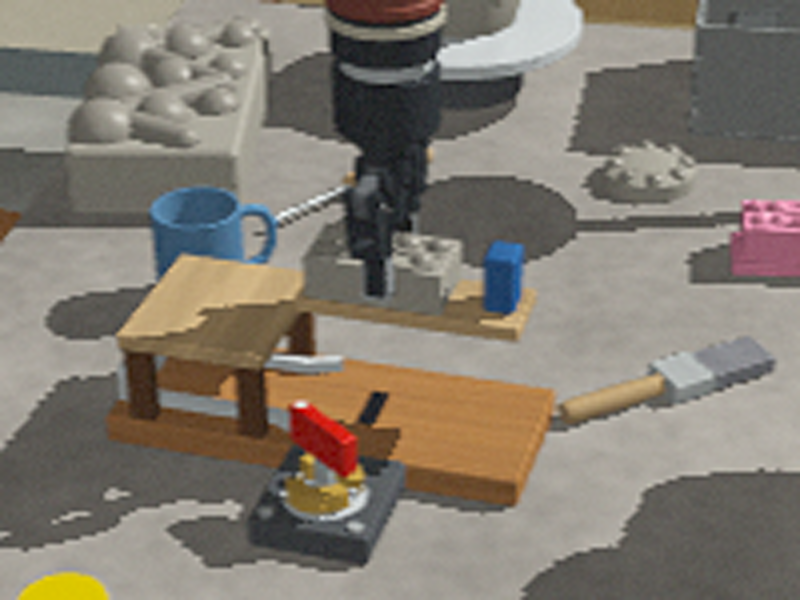

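The pallet hangs level over the mouth with its nose to the bridge (grip at crop (505,275)), aligned with the deck. Lowering.

>>> servo_tool(commands=[[[0.1, 0.06, 0.7], [0, 0, 0]], [[0, 0, 0.8], [0, 0, 0]], [[0, 0, 0.8], [0, 0, 0]], [[0, 0, 0.4], [0, 0, 0]], [[0, 0, 0.2], [0, 0, 0]]])

```text
time: 8.85
ee_pos: [0.5601, -0.0021, 0.2218]
orientation: [[-0.996, 0.094, -0.001], [0.094, 0.996, 0.0], [0.001, 0.0, -1.0]]
wrist_force: [0.0, 1.0, -3.6]
grip_width: 0.645
gripper_force: 65.0
```

>>> servo_tool(commands=[[[0, 0, 0.07], [0, 0, 0]], [[0, 0, 0.05], [0, 0, 0]], [[0, 0, 0], [0, 0, 0]], [[0, 0, 0], [0, 0, 0]], [[0, 0, 0], [0, 0, 0]]])

```text
time: 9.35
ee_pos: [0.5603, -0.0018, 0.2198]
orientation: [[-0.996, 0.094, 0.001], [0.094, 0.996, -0.0], [-0.001, -0.0, -1.0]]
wrist_force: [-1.1, -0.0, -3.2]
grip_width: 0.648
gripper_force: 65.0
```

>>> servo_tool(commands=[[[0, 0, 0.06], [0, 0, 0]], [[0, 0, 0.06], [0, 0, 0]], [[0, 0, 0], [0, 0, 0]], [[0, 0, 0], [0, 0, 0]], [[0, 0, 0], [0, 0, 0]]])

```text
time: 9.85
ee_pos: [0.5601, -0.0018, 0.2157]
orientation: [[-0.996, 0.094, -0.0], [0.094, 0.996, 0.0], [0.0, 0.0, -1.0]]
wrist_force: [-0.4, -0.2, -4.5]
grip_width: 0.647
gripper_force: 65.0
```

Still hanging; continue in small steps.

>>> servo_tool(commands=[[[0, 0, 0.04], [0, 0, 0]], [[0, 0, 0.03], [0, 0, 0]], [[0, 0, 0], [0, 0, 0]], [[0, 0, 0], [0, 0, 0]], [[0, 0, 0], [0, 0, 0]]])

```text
time: 10.35
ee_pos: [0.5601, -0.0018, 0.2149]
orientation: [[-0.996, 0.094, 0.001], [0.094, 0.996, -0.0], [-0.001, 0.0, -1.0]]
wrist_force: [-5.8, -0.3, 13.5]
grip_width: 0.649
gripper_force: 67.2
```

>>> servo_tool(commands=[[[0, 0, 0], [0, 0, 0]], [[0, 0, 0], [0, 0, 0]], [[0, 0, 0], [0, 0, 0]], [[0, 0, 0], [0, 0, 0]], [[0, 0, 0], [0, 0, 0]]], gripper=0.95)

```text
time: 10.85
ee_pos: [0.5601, -0.0018, 0.2135]
orientation: [[-0.996, 0.094, -0.0], [0.094, 0.996, -0.0], [0.0, -0.0, -1.0]]
wrist_force: [0.5, 0.3, -0.9]
grip_width: 0.953
gripper_force: 0.0
```

>>> servo_tool(commands=[[[0, 0, -0.3], [0, 0, 0]], [[0, 0, -0.6], [0, 0, 0]], [[0, 0, -0.8], [0, 0, 0]], [[0, 0, -0.8], [0, 0, 0]], [[0, 0, 0], [0, 0, 0]]])

```text
time: 11.35
ee_pos: [0.5613, -0.0019, 0.2923]
orientation: [[-0.996, 0.093, 0.006], [0.093, 0.996, -0.001], [-0.006, -0.0, -1.0]]
wrist_force: [0.1, -0.5, 0.6]
grip_width: 0.946
gripper_force: 0.0
```

>>> servo_tool(commands=[[[0.6, 0, 0], [0, 0, 0]], [[0.8, 0, 0], [0, 0, 0]], [[0.8, 0, 0], [0, 0, 0]], [[0.6, 0, 0], [0, 0, 0]], [[0, 0, 0], [0, 0, 0]]])

```text
time: 11.85
ee_pos: [0.4743, 0.0064, 0.2884]
orientation: [[-0.996, 0.093, -0.002], [0.093, 0.996, 0.0], [0.002, 0.0, -1.0]]
wrist_force: [0.9, 1.0, -0.6]
grip_width: 0.947
gripper_force: 0.0
```

```bash
python3 - <<'E'
from h import *
p1,K1,T1,_=shot("top","pics/t3.png");p2,K2,T2,_=shot("side","pics/s3.png")
g=[]
for p in(p1,p2):
    m=cv2.inRange(cv2.cvtColor(p,cv2.COLOR_RGB2HSV),(100,110,30),(130,255,255)); k,_,st,c=cv2.connectedComponentsWithStats(m)
    print([(st[i].tolist(),c[i].round(1).tolist()) for i in range(1,k) if st[i][4]>12])
a=p2[110:260,200:400,::-1]; b=p1[80:230,255:455,::-1]
cv2.imwrite("pics/j3.png",cv2.resize(np.vstack([a,b]),None,fx=2,fy=2,interpolation=cv2.INTER_CUBIC)[:600])
print(manip.sense()["ee_pos"])
E
```

```text
[([372, 75, 34, 39, 720], [387.3, 94.5]), ([35, 88, 89, 72, 3836], [79.0, 124.2]), ([443, 310, 16, 12, 151], [450.8, 315.7])]
[([238, 157, 31, 22, 389], [250.5, 165.9]), ([423, 161, 7, 14, 91], [425.8, 167.2]), ([322, 199, 8, 17, 126], [325.5, 206.9]), ([112, 333, 112, 67, 4529], [168.9, 375.3])]
[0.47682884 0.0060159  0.28884606]
```

View pics/j3.png

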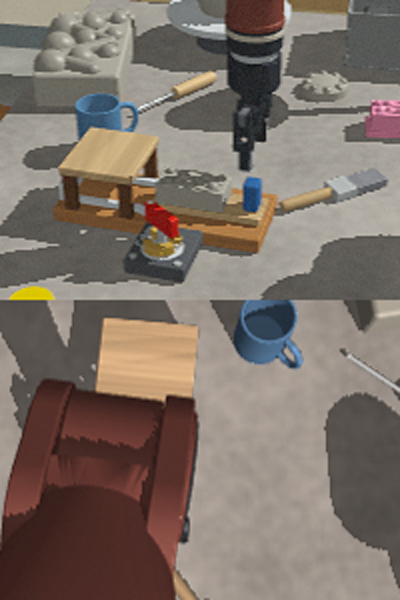

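The pallet lies flat on the deck, nose beside the rails, with the gripper above and slightly nose-side of the blue grip (crop (253,195)). Locating the grip along the cradle's axis.

```bash
python3 - <<'E'
from h import *
_,K,T,_=shot("side")
for z in(.06,.064):print((onz(K,T,(325.5,206.9),z)*1000).round(1))
# corners of the grip's top/bottom face silhouette
p=cv2.imread("pics/s3.png");m=cv2.inRange(cv2.cvtColor(p,cv2.COLOR_BGR2HSV),(100,110,30),(130,255,255))
print([np.where(m[r,315:340])[0][[0,-1]]+315 for r in range(199,216)])
def box(cx,cy,ps):
    c=np.array([np.cos(ps),np.sin(ps)]);l=np.array([-c[1],c[0]]);q=[]
    for a in(-12,12):
        for b in(-15,15):
            for z in(36,82): q.append(proj(K,T,np.r_[(np.array([cx,cy])+a*c+b*l),z]/1000))
    return np.array(q)
q=box(475.5,6.3,np.radians(-5.4)); print(q.min(0).round(1),q.max(0).round(1))
E
```

```text
[476.7   8.2  60. ]
[475.9  14.2  64. ]
[array([324, 329]), array([323, 329]), array([323, 329]), array([322, 329]), array([322, 329]), array([322, 329]), array([322, 329]), array([322, 329]), array([322, 329]), array([322, 329]), array([322, 329]), array([322, 329]), array([322, 329]), array([322, 329]), array([322, 328]), array([322, 328]), array([324, 327])]
[320.8 197.2] [331.2 216.5]
```

>>> servo_tool(commands=[[[0, 0, 0.5], [0, 0, 0]], [[0, 0, 0.6], [0, 0, 0]], [[0, 0, 0.6], [0, 0, 0]], [[0, 0, 0.48], [0, 0, 0]], [[0, 0, 0], [0, 0, 0]]])

```text
time: 12.5
ee_pos: [0.4765, 0.006, 0.2216]
orientation: [[-0.996, 0.094, -0.003], [0.094, 0.996, 0.0], [0.003, 0.0, -1.0]]
wrist_force: [0.3, 0.0, -0.4]
grip_width: 0.949
gripper_force: 0.0
```

>>> servo_tool(commands=[[[0, 0, 0], [0, 0, 0]], [[0, 0, 0], [0, 0, 0]], [[0, 0, 0], [0, 0, 0]], [[0, 0, 0], [0, 0, 0]], [[0, 0, 0], [0, 0, 0]]], gripper=0, newtons=35)

```text
time: 13.0
ee_pos: [0.4769, 0.006, 0.2239]
orientation: [[-0.996, 0.094, 0.001], [0.094, 0.996, -0.0], [-0.001, -0.0, -1.0]]
wrist_force: [-0.4, 0.5, 7.0]
grip_width: 0.347
gripper_force: 35.4
```

>>> servo_tool(commands=[[[-0.05, 0, 0], [0, 0, 0]], [[-0.15, 0, 0], [0, 0, 0]], [[-0.25, 0, 0], [0, 0, 0]], [[-0.25, 0, 0], [0, 0, 0]], [[-0.2, 0, 0], [0, 0, 0]]])

```text
time: 13.5
ee_pos: [0.5022, 0.0038, 0.2239]
orientation: [[-0.996, 0.093, -0.003], [0.093, 0.996, 0.0], [0.003, -0.0, -1.0]]
wrist_force: [-13.3, 1.5, 21.0]
grip_width: 0.342
gripper_force: 37.2
```

>>> servo_tool(commands=[[[-0.1, 0, -0.04], [0, 0, 0]], [[-0.25, 0, 0], [0, 0, 0]], [[-0.25, 0, 0], [0, 0, 0]], [[-0.25, 0, 0], [0, 0, 0]], [[-0.2, 0, 0], [0, 0, 0]]])

```text
time: 14.0
ee_pos: [0.5355, 0.0005, 0.2242]
orientation: [[-0.996, 0.094, 0.0], [0.094, 0.996, 0.0], [-0.0, 0.0, -1.0]]
wrist_force: [-0.3, 0.3, -3.5]
grip_width: 0.348
gripper_force: 34.8
```

>>> servo_tool(commands=[[[-0.15, 0, 0], [0, 0, 0]], [[-0.2, 0, 0], [0, 0, 0]], [[-0.2, 0, 0], [0, 0, 0]], [[-0.2, 0, 0], [0, 0, 0]], [[-0.2, 0, 0], [0, 0, 0]]])

```text
time: 14.5
ee_pos: [0.5635, -0.0021, 0.2244]
orientation: [[-0.996, 0.094, -0.0], [0.094, 0.996, -0.0], [0.0, -0.0, -1.0]]
wrist_force: [0.2, -0.3, -4.0]
grip_width: 0.349
gripper_force: 34.8
```

>>> servo_tool(commands=[[[-0.2, 0, 0], [0, 0, 0]], [[-0.2, 0, 0], [0, 0, 0]], [[-0.2, 0, 0], [0, 0, 0]], [[-0.2, 0, 0], [0, 0, 0]], [[-0.2, 0, 0], [0, 0, 0]]])

```text
time: 15.0
ee_pos: [0.5934, -0.0049, 0.2244]
orientation: [[-0.996, 0.094, -0.0], [0.094, 0.996, 0.0], [0.0, -0.0, -1.0]]
wrist_force: [-0.2, 1.1, -4.0]
grip_width: 0.343
gripper_force: 34.8
```

>>> servo_tool(commands=[[[-0.1, 0, 0.02], [0, 0, 0]], [[-0.1, 0, 0.02], [0, 0, 0]], [[-0.1, 0, 0], [0, 0, 0]], [[-0.1, 0, 0], [0, 0, 0]], [[0, 0, 0], [0, 0, 0]]])

```text
time: 15.5
ee_pos: [0.6051, -0.006, 0.2239]
orientation: [[-0.996, 0.094, 0.0], [0.094, 0.996, -0.0], [-0.0, -0.0, -1.0]]
wrist_force: [-3.8, 0.7, 5.6]
grip_width: 0.346
gripper_force: 36.0
```

>>> servo_tool(commands=[[[-0.05, 0, 0], [0, 0, 0]], [[-0.05, 0, 0], [0, 0, 0]], [[-0.05, 0, 0], [0, 0, 0]], [[0, 0, 0], [0, 0, 0]], [[0, 0, 0], [0, 0, 0]]])

```text
time: 16.0
ee_pos: [0.6084, -0.0062, 0.2239]
orientation: [[-0.996, 0.094, -0.002], [0.094, 0.996, 0.0], [0.002, -0.0, -1.0]]
wrist_force: [-8.4, 1.0, 9.7]
grip_width: 0.354
gripper_force: 36.6
```

>>> servo_tool(commands=[[[-0.05, 0, 0], [0, 0, 0]], [[-0.05, 0, 0], [0, 0, 0]], [[0, 0, 0], [0, 0, 0]], [[0, 0, 0], [0, 0, 0]], [[0, 0, 0], [0, 0, 0]]])

```text
time: 16.5
ee_pos: [0.6094, -0.0063, 0.2239]
orientation: [[-0.996, 0.094, -0.007], [0.094, 0.996, 0.0], [0.007, -0.0, -1.0]]
wrist_force: [-20.1, 1.9, 20.7]
grip_width: 0.344
gripper_force: 38.0
```

>>> servo_tool(commands=[[[-0.05, 0, -0.02], [0, 0, 0]], [[-0.05, 0, 0], [0, 0, 0]], [[0, 0, 0], [0, 0, 0]], [[0, 0, 0], [0, 0, 0]], [[0, 0, 0], [0, 0, 0]]])

```text
time: 17.0
ee_pos: [0.6104, -0.0063, 0.2238]
orientation: [[-0.996, 0.094, -0.012], [0.094, 0.996, 0.001], [0.012, -0.0, -1.0]]
wrist_force: [-29.6, 1.0, 24.4]
grip_width: 0.344
gripper_force: 38.4
```

>>> servo_tool(commands=[[[0, 0, 0], [0, 0, 0]], [[0, 0, 0], [0, 0, 0]], [[0, 0, 0], [0, 0, 0]], [[0, 0, 0], [0, 0, 0]], [[0, 0, 0], [0, 0, 0]]], gripper=0.8)

```text
time: 17.5
ee_pos: [0.6155, -0.007, 0.2238]
orientation: [[-0.996, 0.094, 0.0], [0.094, 0.996, -0.0], [-0.0, 0.0, -1.0]]
wrist_force: [-0.3, 0.6, 0.5]
grip_width: 0.798
gripper_force: 0.0
```

>>> servo_tool(commands=[[[0, 0, -0.4], [0, 0, 0]], [[0, 0, -0.7], [0, 0, 0]], [[0, 0, -0.8], [0, 0, 0]], [[0, 0, -0.8], [0, 0, 0]], [[0, 0, 0], [0, 0, 0]]])

```text
time: 18.0
ee_pos: [0.6166, -0.0071, 0.3091]
orientation: [[-0.996, 0.094, 0.006], [0.094, 0.996, -0.001], [-0.006, -0.0, -1.0]]
wrist_force: [0.4, -0.0, -0.4]
grip_width: 0.803
gripper_force: 0.0
```

>>> servo_tool(commands=[[[0.2, 0.8, 0], [0, 0, 0]], [[0.2, 0.8, 0], [0, 0, 0]], [[0.2, 0.8, 0], [0, 0, 0]], [[0.2, 0.8, 0], [0, 0, 0]], [[0.2, 0.62, 0], [0, 0, 0]]])

```text
time: 18.5
ee_pos: [0.5958, 0.1112, 0.3048]
orientation: [[-0.996, 0.093, -0.0], [0.093, 0.996, 0.0], [0.0, 0.0, -1.0]]
wrist_force: [1.0, -0.1, 0.0]
grip_width: 0.802
gripper_force: 0.0
```

>>> servo_tool(commands=[[[0, 0, 0], [0, 0, 0.9]], [[0, 0, 0], [0, 0, 0.9]], [[0, 0, 0], [0, 0, 0.9]], [[0, 0, 0], [0, 0, 0.9]], [[0, 0, 0], [0, 0, 0.7]]])

```text
time: 19.0
ee_pos: [0.5961, 0.11, 0.3047]
orientation: [[-0.765, 0.643, -0.0], [0.643, 0.765, -0.0], [0.0, -0.0, -1.0]]
wrist_force: [0.6, -0.8, 0.0]
grip_width: 0.794
gripper_force: 0.0
```

```bash
python3 - <<'E'
from h import *
p1,K1,T1,_=shot("top","pics/t4.png");p2,K2,T2,_=shot("side","pics/s4.png")
for p in(p1,p2):
  for lo,hi in(((100,110,30),(130,255,255)),((0,190,100),(6,255,255))):
    m=cv2.inRange(cv2.cvtColor(p,cv2.COLOR_RGB2HSV),lo,hi); k,_,st,c=cv2.connectedComponentsWithStats(m)
    print([(st[i].tolist(),c[i].round(1).tolist()) for i in range(1,k) if 12<st[i][4]<300])
a=cv2.resize(p2[110:260,200:400,::-1],None,fx=4,fy=4,interpolation=cv2.INTER_CUBIC); cv2.imwrite("pics/s4c.png",a)
s=manip.sense();print(s["ee_pos"],s["orientation"].round(4).tolist(),s["joints"].round(1))
g=np.array([673.8,-12.4])-66*np.array([.9956,-.0941]);c=np.array([.9956,-.0941]);l=np.array([.0941,.9956])
q=np.array([proj(K2,T2,np.r_[g+a*c+b*l,z]/1000) for a in(-12,12) for b in(-15,15) for z in(36,82)]);print("grip home box",q.min(0).round(1),q.max(0).round(1))
E
```

```text
[([319, 143, 11, 12, 112], [324.3, 148.5]), ([443, 310, 16, 12, 151], [450.8, 315.7])]
[([275, 153, 7, 11, 44], [277.4, 157.7])]
[([423, 161, 7, 14, 92], [425.8, 167.2]), ([279, 193, 10, 16, 127], [283.7, 200.7])]
[([272, 212, 17, 17, 154], [280.9, 219.2])]
[0.59607115 0.10994289 0.30473086] [[-0.7677, 0.6408, -0.0003], [0.6408, 0.7677, -0.0], [0.0002, -0.0002, -1.0]] [ 3.5 29.3 -5.  55.7  0.  43.4]
grip home box [277.9 191.2] [289.  210.1]
```

View pics/s4c.png

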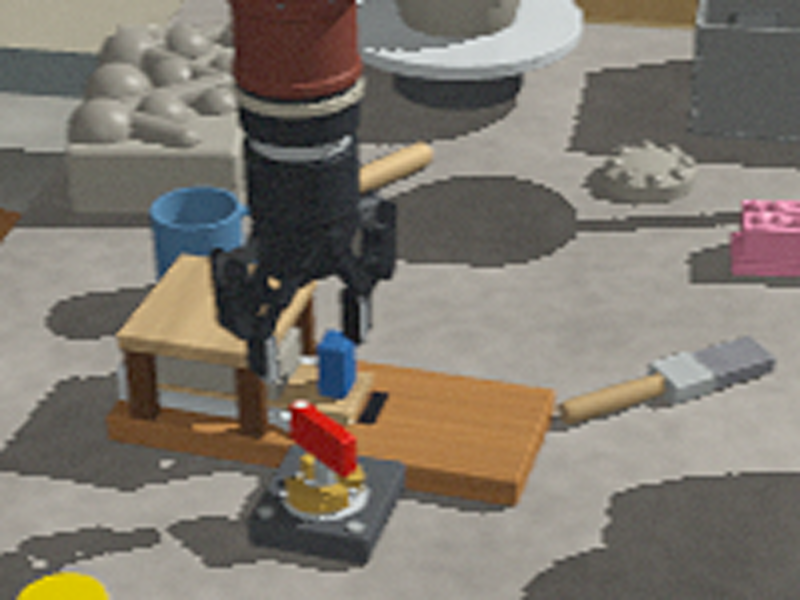

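The pallet is home: the tail is clear of the slot, the brick is under the bridge, and the grip at pixel (284,201) matches the predicted home box. Now the wing: centre over (590.5, 111) and descend.

>>> servo_tool(commands=[[[0.16, -0.1, 0], [0, 0, 0]], [[0, 0, 0.5], [0, 0, 0]], [[0, 0, 0.6], [0, 0, 0]], [[0, 0, 0], [0, 0, 0]], [[0, 0, 0], [0, 0, 0]]], gripper=0.8)

```text
time: 19.6
ee_pos: [0.5903, 0.1107, 0.272]
orientation: [[-0.77, 0.639, -0.001], [0.639, 0.77, -0.0], [0.0, -0.0, -1.0]]
wrist_force: [-0.1, 0.1, 0.7]
grip_width: 0.799
gripper_force: 0.0
```

>>> servo_tool(commands=[[[0, 0, 0.5], [0, 0, 0]], [[0, 0, 0.5], [0, 0, 0]], [[0, 0, 0.36], [0, 0, 0]], [[0, 0, 0], [0, 0, 0]], [[0, 0, 0], [0, 0, 0]]])

```text
time: 20.1
ee_pos: [0.5908, 0.1107, 0.2316]
orientation: [[-0.769, 0.64, 0.0], [0.64, 0.769, -0.0], [-0.0, 0.0, -1.0]]
wrist_force: [-0.4, -0.5, 0.3]
grip_width: 0.797
gripper_force: 0.0
```

>>> servo_tool(commands=[[[0, 0, 0], [0, 0, 0]], [[0, 0, 0], [0, 0, 0]], [[0, 0, 0], [0, 0, 0]], [[0, 0, 0], [0, 0, 0]], [[0, 0, 0], [0, 0, 0]]], gripper=0, newtons=60)

```text
time: 20.6
ee_pos: [0.5908, 0.1108, 0.2315]
orientation: [[-0.769, 0.64, 0.001], [0.64, 0.769, 0.0], [-0.0, 0.001, -1.0]]
wrist_force: [0.1, 0.7, 3.5]
grip_width: 0.154
gripper_force: 58.8
```

>>> servo_tool(commands=[[[0, 0, 0], [0, 0, 0]], [[0, 0, 0], [0, 0, 0]], [[0, 0, 0], [0, 0, 0]], [[0, 0, 0], [0, 0, 0]], [[0, 0, 0], [0, 0, 0]]])

```text
time: 21.1
ee_pos: [0.5908, 0.1108, 0.2315]
orientation: [[-0.769, 0.64, 0.001], [0.64, 0.769, 0.0], [-0.0, 0.001, -1.0]]
wrist_force: [0.2, 1.4, 6.2]
grip_width: 0.156
gripper_force: 59.0
```

```bash
python3 -c "
from h import *
s=manip.sense();print(s['ee_pos'],s['orientation'].round(3).tolist(),s['wrist_force'].round(1),s['wrist_torque'].round(2),s['joints'].round(1))"
```

```text
[0.59081807 0.11084239 0.23145765] [[-0.769, 0.64, 0.001], [0.64, 0.769, 0.0], [-0.0, 0.001, -1.0]] [0.2 1.4 6.2] [0.31 0.1  0.07] [  3.7  32.9 -11.   46.    0.   43.4]
```

Gripped (13 mm wide). Lift about 17 mm.

>>> servo_tool(commands=[[[0, 0, -0.15], [0, 0, 0]], [[0, 0, -0.15], [0, 0, 0]], [[0, 0, -0.15], [0, 0, 0]], [[0, 0, -0.13], [0, 0, 0]], [[0, 0, 0], [0, 0, 0]]])

```text
time: 21.6
ee_pos: [0.5908, 0.1108, 0.2483]
orientation: [[-0.769, 0.64, 0.0], [0.64, 0.769, 0.0], [0.0, 0.0, -1.0]]
wrist_force: [5.8, 2.7, -10.6]
grip_width: 0.154
gripper_force: 58.5
```

>>> servo_tool(commands=[[[0, 0, 0], [0, 0, 0]], [[0, 0, 0], [0, 0, 0]], [[0, 0, 0], [0, 0, 0]], [[0, 0, 0], [0, 0, 0]], [[0, 0, 0], [0, 0, 0]]])

```text
time: 22.1
ee_pos: [0.5908, 0.1108, 0.2478]
orientation: [[-0.769, 0.64, -0.0], [0.64, 0.769, 0.0], [0.0, 0.0, -1.0]]
wrist_force: [5.1, 2.7, -9.2]
grip_width: 0.151
gripper_force: 58.5
```

>>> servo_tool(commands=[[[0, 0, 0], [0, 0, -0.4]], [[0, 0, 0], [0, 0, -0.6]], [[0, 0, 0], [0, 0, -0.6]], [[0, 0, 0], [0, 0, -0.6]], [[0, 0, 0], [0, 0, -0.6]]])

```text
time: 22.6
ee_pos: [0.5909, 0.111, 0.2479]
orientation: [[-0.955, 0.295, 0.0], [0.295, 0.955, 0.001], [-0.0, 0.001, -1.0]]
wrist_force: [6.7, 5.1, -9.6]
grip_width: 0.15
gripper_force: 58.5
```

>>> servo_tool(commands=[[[0, 0, 0], [0, 0, -0.6]], [[0, 0, 0], [0, 0, -0.6]], [[0, 0, 0], [0, 0, -0.6]], [[0, 0, 0], [0, 0, -0.6]], [[0, 0, 0], [0, 0, -0.6]]])

```text
time: 23.1
ee_pos: [0.5909, 0.1113, 0.2479]
orientation: [[-0.993, -0.119, 0.0], [-0.119, 0.993, 0.002], [-0.001, 0.002, -1.0]]
wrist_force: [6.7, 5.9, -10.1]
grip_width: 0.153
gripper_force: 58.5
```

```bash
python3 -c "
from h import *
s=manip.sense();print(s['ee_pos'],s['orientation'].round(3).tolist(),s['wrist_force'].round(1),s['wrist_torque'].round(2),s['joints'].round(1))"
```

```text
[0.59088011 0.11125124 0.24792151] [[-0.993, -0.119, 0.0], [-0.119, 0.993, 0.002], [-0.001, 0.002, -1.0]] [  6.7   5.9 -10.1] [ 1.11 -1.33 -0.03] [ 3.7 31.9 -9.9 48.1  0.1 -3.2]
```

>>> servo_tool(commands=[[[0, 0, 0], [0, 0, -0.6]], [[0, 0, 0], [0, 0, -0.6]], [[0, 0, 0], [0, 0, -0.6]], [[0, 0, 0], [0, 0, -0.6]], [[0, 0, 0], [0, 0, -0.6]]])

```text
time: 23.6
ee_pos: [0.5908, 0.1115, 0.2479]
orientation: [[-0.858, -0.513, 0.0], [-0.513, 0.858, 0.002], [-0.001, 0.002, -1.0]]
wrist_force: [5.2, 8.0, -9.6]
grip_width: 0.154
gripper_force: 58.5
```

>>> servo_tool(commands=[[[0, 0, 0], [0, 0, -0.6]], [[0, 0, 0], [0, 0, -0.6]], [[0, 0, 0], [0, 0, -0.6]], [[0, 0, 0], [0, 0, -0.6]], [[0, 0, 0], [0, 0, -0.6]]])

```text
time: 24.1
ee_pos: [0.5907, 0.1117, 0.2478]
orientation: [[-0.575, -0.818, -0.0], [-0.818, 0.575, 0.003], [-0.002, 0.002, -1.0]]
wrist_force: [4.9, 9.0, -10.1]
grip_width: 0.153
gripper_force: 58.6
```

>>> servo_tool(commands=[[[0, 0, 0], [0, 0, -0.6]], [[0, 0, 0], [0, 0, -0.6]], [[0, 0, 0], [0, 0, -0.6]], [[0, 0, 0], [0, 0, -0.6]], [[0, 0, 0], [0, 0, -0.6]]])

```text
time: 24.6
ee_pos: [0.5904, 0.1118, 0.2477]
orientation: [[-0.193, -0.981, -0.001], [-0.981, 0.193, 0.003], [-0.003, 0.001, -1.0]]
wrist_force: [4.2, 9.1, -9.6]
grip_width: 0.152
gripper_force: 58.7
```

```bash
python3 -c "
from h import *
s=manip.sense();print(s['ee_pos'],s['orientation'].round(3).tolist(),s['wrist_force'].round(1),s['wrist_torque'].round(2),s['joints'].round(1))"
```

```text
[0.59038875 0.111827   0.24769173] [[-0.193, -0.981, -0.001], [-0.981, 0.193, 0.003], [-0.003, 0.001, -1.0]] [ 4.2  9.1 -9.6] [ 1.88 -0.97 -0.04] [  3.7  31.9 -10.   48.1   0.2 -75.2]
```

>>> servo_tool(commands=[[[0, 0, 0], [0, 0, -0.3]], [[0, 0, 0], [0, 0, -0.3]], [[0, 0, 0], [0, 0, -0.3]], [[0, 0, 0], [0, 0, -0.3]], [[0, 0, 0], [0, 0, 0]]])

```text
time: 25.1
ee_pos: [0.5903, 0.1119, 0.2477]
orientation: [[-0.028, -1.0, -0.001], [-1.0, 0.028, 0.003], [-0.003, 0.001, -1.0]]
wrist_force: [3.4, 8.6, -8.3]
grip_width: 0.159
gripper_force: 58.8
```

```bash
cat > s.py <<'E'
from h import *
s=manip.sense();R=s['orientation'];print(s['ee_pos'].round(4),'yaw',np.degrees(np.arctan2(R[1,0],R[0,0]))%360,s['wrist_force'].round(1),s['wrist_torque'].round(2),s['joints'].round(1))
E
python3 s.py
```

```text
[0.5903 0.1119 0.2477] yaw 268.3836479712861 [ 3.4  8.6 -8.3] [ 1.85 -0.84  0.03] [  3.7  31.9 -10.   48.2   0.2 -84.7]
```

>>> servo_tool(commands=[[[0, 0, 0], [0, 0, -0.2]], [[0, 0, 0], [0, 0, -0.2]], [[0, 0, 0], [0, 0, 0]], [[0, 0, 0], [0, 0, 0]], [[0, 0, 0], [0, 0, 0]]])

```text
time: 25.6
ee_pos: [0.5903, 0.1119, 0.2478]
orientation: [[0.026, -1.0, -0.001], [-1.0, -0.026, 0.003], [-0.003, 0.001, -1.0]]
wrist_force: [2.8, 9.6, -8.0]
grip_width: 0.154
gripper_force: 58.9
```

```bash
python3 s.py
```

```text
[0.5903 0.1119 0.2478] yaw 271.5020585461454 [ 2.8  9.6 -8. ] [ 1.83 -0.75 -0.  ] [  3.7  31.9 -10.   48.2   0.2 -87.8]
```

>>> servo_tool(commands=[[[0, 0, 0], [0, 0, -0.25]], [[0, 0, 0], [0, 0, -0.25]], [[0, 0, 0], [0, 0, -0.25]], [[0, 0, 0], [0, 0, 0]], [[0, 0, 0], [0, 0, 0]]])

```text
time: 26.1
ee_pos: [0.5902, 0.1113, 0.2479]
orientation: [[0.128, -0.992, -0.001], [-0.992, -0.128, 0.002], [-0.002, 0.001, -1.0]]
wrist_force: [2.6, 8.3, -6.7]
grip_width: 0.153
gripper_force: 106.0
```

```bash
python3 s.py
```

```text
[0.5902 0.1113 0.2479] yaw 277.3330207758168 [ 2.6  8.3 -6.7] [ 1.39 -0.49 -1.73] [  3.7  31.9 -10.   48.2   0.1 -93.7]
```

Hard stop felt (1.7 N m). Open, rise and inspect.

>>> servo_tool(commands=[[[0, 0, 0], [0, 0, 0]], [[0, 0, 0], [0, 0, 0]], [[0, 0, 0], [0, 0, 0]], [[0, 0, 0], [0, 0, 0]], [[0, 0, 0], [0, 0, 0]]], gripper=0.8)

```text
time: 26.6
ee_pos: [0.5906, 0.1106, 0.2485]
orientation: [[0.129, -0.992, 0.0], [-0.992, -0.129, -0.0], [0.0, -0.0, -1.0]]
wrist_force: [-0.9, -0.4, -0.9]
grip_width: 0.802
gripper_force: 0.0
```

>>> servo_tool(commands=[[[0, 0, -0.5], [0, 0, 0]], [[0, 0, -0.9], [0, 0, 0]], [[0, 0, -1], [0, 0, 0]], [[0, 0, -1], [0, 0, 0]], [[0, 0, -0.5], [0, 0, 0]]])

```text
time: 27.1
ee_pos: [0.591, 0.1107, 0.3683]
orientation: [[0.129, -0.992, 0.003], [-0.992, -0.129, 0.0], [0.0, -0.003, -1.0]]
wrist_force: [0.8, -0.4, 0.2]
grip_width: 0.796
gripper_force: 0.0
```

>>> servo_tool(commands=[[[0.8, 0, 0], [0, 0, 0]], [[0.8, 0, 0], [0, 0, 0]], [[0.8, 0, 0], [0, 0, 0]], [[0.8, 0, 0], [0, 0, 0]], [[0.8, 0, 0], [0, 0, 0]]])

```text
time: 27.6
ee_pos: [0.6061, -0.0093, 0.3655]
orientation: [[0.129, -0.992, 0.0], [-0.992, -0.129, -0.0], [0.0, 0.0, -1.0]]
wrist_force: [0.6, -0.2, 0.3]
grip_width: 0.801
gripper_force: 0.0
```

>>> servo_tool(commands=[[[0.8, 0, 0], [0, 0, 0]], [[0.8, 0, 0], [0, 0, 0]], [[0.8, 0, 0], [0, 0, 0]], [[0.8, 0, 0], [0, 0, 0]], [[0.8, 0, 0], [0, 0, 0]]])

```text
time: 28.1
ee_pos: [0.6216, -0.1283, 0.3654]
orientation: [[0.129, -0.992, -0.0], [-0.992, -0.129, -0.0], [0.0, 0.0, -1.0]]
wrist_force: [0.7, -0.3, -0.4]
grip_width: 0.803
gripper_force: 0.0
```

```bash
python3 - <<'E'
from h import *
p1,K1,T1,_=shot("top","pics/t5.png");p2,K2,T2,_=shot("side","pics/s5.png")
for p in(p1,p2):
    m=cv2.inRange(cv2.cvtColor(p,cv2.COLOR_RGB2HSV),(0,190,100),(6,255,255)); k,_,st,c=cv2.connectedComponentsWithStats(m)
    print([(st[i].tolist(),c[i].round(1).tolist()) for i in range(1,k) if st[i][4]>3])
    m=cv2.inRange(cv2.cvtColor(p,cv2.COLOR_RGB2HSV),(100,110,30),(130,255,255)); k,_,st,c=cv2.connectedComponentsWithStats(m)
    print([(st[i].tolist(),c[i].round(1).tolist()) for i in range(1,k) if 12<st[i][4]<300])
a=p2[150:260,215:365,::-1]; b=p1[80:190,255:405,::-1]
cv2.imwrite("pics/j5.png",cv2.resize(np.hstack([a,b]),None,fx=2.65,fy=2.65,interpolation=cv2.INTER_CUBIC))
E
```

```text
[([268, 149, 24, 7, 81], [280.7, 152.7])]
[([443, 310, 16, 12, 150], [450.9, 315.7])]
[([276, 205, 9, 21, 106], [280.0, 214.5]), ([290, 205, 6, 9, 41], [292.7, 209.2])]
[([423, 161, 7, 14, 91], [425.8, 167.2]), ([279, 193, 10, 16, 100], [284.1, 199.1])]
```

View pics/j5.png

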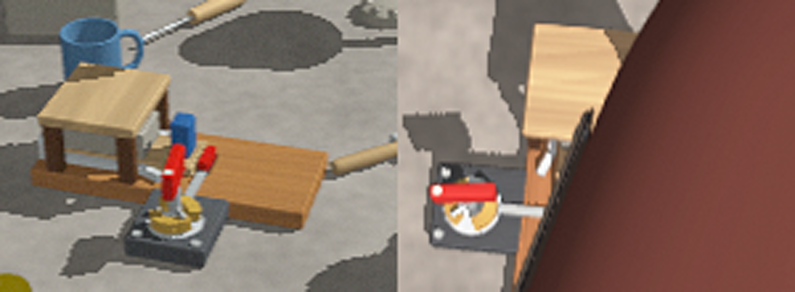

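The red stop bar stands up behind the pallet's tail (crop (207,160)). The wing is raised and turned to point along +y (side pixel (280,214)), and the blue grip is still at its home pixel (284,200). The gripper is clear, so I'm handing in.

```bash
python3 -c "
from bench import order
print(order.close_job())"
```

```text
the job is handed in; nothing more can be done
None
```

The pallet is home against the stop, the screw is driven to its hard stop and stays up with the stop bar raised behind the tail, and I handed the job in at about 28 s with nothing else touched.

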